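Gang up the batten blocks on the squaring board

ROBOT

A 6-joint arm with a two-finger parallel gripper is mounted at the origin on the work surface. World frame = base frame: x ahead of the robot, y to its left, z up, the work surface at z = 0. Lengths are in m, angles in degrees, forces in N, time in s.
With the tool pointing down it reaches from about 0.35 to 0.875 m from the base axis. Payload 4.2 kg.
Tool frame: the origin (TCP) lies on the centre line of the jaws, within the pads' length; the fingertips stand r.tip_extent ahead of it and the grasp point (between the pads) lies 11 mm behind it (r.tip_extent is the distance from the TCP to the fingertips, in m); z points along the fingers, y is the line along which they close (so a half turn about z gives the same grasp; the last joint's range is limited). The gripper opens to 87 mm and grips with 3 to 60 N. Pads are 19 mm wide; open, the fingers measure 117 mm over their backs; the gripper's body (75 mm by 190 mm) begins 51 mm behind the grasp point.
Start: joints at [82.139, 22.042, 0.453, 0, -68.411, -14.817], TCP at [0.241, 0.577, 0.208] pointing down, gripper open.
Joint ranges: [-179.83, 179.83], [-69.29, 118.12], [-61.27, 80.66], [-181.25, 117.63], [-171.15, -9.14], [-177.46, 177.46]. Speed limits (degrees/s): [159.86, 159.86, 180, 180, 180, 180].

INTERFACE

Orientations are given as a 3x3 rotation matrix whose columns are the frame's x, y, z axes.
In Python, from station import r gives the robot as it stands.
- The arm moves only by the shell command python3 -m jog 'ROWS'. ROWS is text: rows parted by semicolons, each of 5 numbers parted by spaces: the opening, from 0 (shut) to 1 (fully open), then the shift along the world's x, y, z in mm, then the turn about the world's z in degrees. In form: hand dx dy dz roll; .... A call has 1 to 5 rows; each row shifts and turns the commanded pose from where the row before left it; what a row does not reach is not made up. A row lasts 1/8 s, in which the tool goes at most 62.5 mm and 10.7 degrees, less where a joint would pass 70% of its speed; a pose out of reach is approached as far as the arm can. A call is refused whole if a number of a shift passes 62.5 or a number of a turn 10.7, either way. A call with a gripper value outside its range is refused whole. The fingers move at their own pace and stop on an object; the grip force is fixed at half the most. Time passes only in rows, so rows that do not move let the fingers close. It gives the time, the measured TCP pose, the force, the opening and the grip force at its end, in the units of the state.
- r.sense(): the state, without advancing time (a new reading comes with each control period).
- r.capture(name): name is "side" or "top"; returns a dict with "pixels" (400x640x3 uint8, red, green, blue), "fovy" (degrees; the focal length in pixels is half the picture's height over the tangent of half this angle, whatever the lens; pixels are square), "cx", "cy" (the principal point, pixels), "origin" and "orientation" of the camera in the world. Camera axes: x right, y down, z forward; pixel columns grow to the right and rows downward; lengths in m; the calibration is good to about 2 mm. A picture is of the moment at which its call begins. There is no depth.
- r.finish_job(): hands the job in; it is judged then, once.
The state is a dict: "time_s": time; "joints": joint angles; "joint_velocities": joint speeds; "effort": joint torques, N m; "tcp_pos": TCP position; "ee_rot": TCP orientation; "wrist_force": force on the tool from outside, world axes, zero at the start; "moment": the same for the moment, N m; "gripper_width": opening from 0.0 (shut) to 1.0 (fully open); "gripper_force": force on a finger pad.
Only numpy, scipy, OpenCV 4.12 (cv2) and the standard library are available. Lean on these libraries where they do the work, as an engineer would, in place of code of your own. Each camera call takes 0.05 s, during which the arm holds its last target. There are 200 camera calls.

TASK

Pull the top drawer of the parts chest right out to its stop and take out every batten block in it. On the squaring board, line up these blocks and any block already lying loose there in one tight row from the fence corner: flat and side by side, each with an end square and flush against the long fence, the first with its side against the short fence. Leave the board's end stop slid up against the last block and the top drawer fully shut, and leave the mug, tape measure and hammer where they are.

Things in the scene. Friction and masses are not known exactly. Their poses are not given: they have to be found in the camera images.
- chest: grey steel two-drawer parts chest, fixed, 210 deep, 280 wide, 150 high. Origin: centre of the lower front edge, on the table; x runs into the chest (away from the robot), y to the left, z up. The drawers slide out along its -x. Its left-right place is exchanged with the board's in some starts.
- drawer (a joint): the TOP drawer: metres pulled out, 0 shut, 0.162 at its stop; friction 1.5 N. Front 12 thick, 276 wide, from 80 to 143 above the table; behind it a tray 174 long (x), 256 wide, floor's upper face 84 above the table, its 4 thick side and back walls only 18 high from its underside, lower than the blocks. The chest's roof covers what is not pulled out.
- drawer_handle (a point): middle of the top drawer's handle: level round steel bar 11 thick, 110 long along the chest's y, its axis 40 in front of the drawer front and 118 above the table, on stems 50 either side; moves with the drawer. Can be pinched from above, fingers closing along the chest's x. The lower drawer's handle, 68 lower, is not used.
- board: squaring board, fixed: grey panel 210 (x) by 320 (y), 18 thick. Origin: centre of its far edge, on the table; x away from the robot, y left. Dark fences 14 high: long one along the far edge, inner face x = -0.022; short one at the +y end, inner face y = 0.142, ending at x = -0.157. Blocks lying right have centres at x = -0.054, z = 0.037, y = 0.123 (first), 0.085, 0.047 ..
- corner (a point): the corner between the inner faces of the two fences, on the panel's upper face (18 above the table)
- stop (a joint): the board's sliding end stop: metres slid from its right (-y) end towards the short fence (+y), 0 to 0.235; its face lies 0.265 - value from the short fence, so it reads 0.151, 0.113, 0.075 against a tight row of 3, 4, 5 blocks. Stays where it is left; about 2 N of friction.
- stop_face (a point): a point on the stop's working (+y) face, on the panel's upper face, in line with the middle of the row. The stop is a dark wooden bar 160 long (x, from board x = -0.190 to -0.030), 30 wide, 14 high, lying across the panel.
- stop_knob (a point): middle of the black knob on the near end of the stop: upright cylinder 28 across, from 37 to 71 above the table, its middle 54 above the table; on the stop's centre line, 15 behind the working face, at board x = -0.172. It does not turn.
- block0: lies in the top drawer at the start: pale softwood batten block 38 x 38 x 64, about 50 g, one of up to five identical ones (three to five are present, the others absent). Origin at its centre, x along its 64 mm length.
- block1: lies in the top drawer at the start: pale softwood batten block 38 x 38 x 64, about 50 g, one of up to five identical ones (three to five are present, the others absent). Origin at its centre, x along its 64 mm length.
- block2: lies in the top drawer at the start: pale softwood batten block 38 x 38 x 64, about 50 g, one of up to five identical ones (three to five are present, the others absent). Origin at its centre, x along its 64 mm length.
- block3: lies in the top drawer at the start: pale softwood batten block 38 x 38 x 64, about 50 g, one of up to five identical ones (three to five are present, the others absent). Origin at its centre, x along its 64 mm length.
- block4: may lie askew on the squaring board at the start: pale softwood batten block 38 x 38 x 64, about 50 g, one of up to five identical ones (three to five are present, the others absent). Origin at its centre, x along its 64 mm length.
- mug: white mug 80 across, 90 high, standing on the table behind the board, to be left alone; origin at the centre of its foot
- tape: black tape measure 70 x 40 x 62 standing on the chest's top towards the back, to be left alone; origin at its underside
- hammer: hammer lying on the table behind the board, to be left alone; origin on its underside, handle along its own -x

How it is judged:
By the outcome, as a careful person would: the job done as asked, in the order asked, and still so for the second after the job is handed in, with the robot touching nothing.
Of block0, block1, block2, block3, block4 only 3 to 5 are there at a start; the rules pass over those that are not, and their reading is None.
At some moment in a run one of block0, block1, block2, block3, block4 may be knocked a few centimetres aside while the robot is not near it.
Once in a run the grip may slacken for a moment while it holds something.
It also fails if it takes over 210 s, if anything falls off the work surface, if the arm or the gripper's body presses on something with over 40 N, if the wrist force passes 120 N, or if a joint passes its speed limit or range.

## Working session

There is one attempt and no reset: what is moved stays moved. The work goes in short steps, Python scripts to look and compute and a shell command to move; the robot and the scene stay as the last step left them, time stands still between calls to the robot, and variables do not carry over. Pictures are saved under pics/ and viewed, at most 14 in all, crops included, and the job is handed in when it is done.

```bash
ls; mkdir -p pics; cat > h.py <<'E'
import numpy as np, cv2
from station import r
def cap(n,fn=None):
    c=r.capture(n); 
    if fn: cv2.imwrite('pics/'+fn,cv2.cvtColor(c['pixels'],cv2.COLOR_RGB2BGR))
    return c
def ray(c,u,v):
    f=200/np.tan(np.radians(c['fovy'])/2)
    d=np.array([(u-c['cx'])/f,(v-c['cy'])/f,1.]); R=np.array(c['orientation'])
    return np.array(c['origin']),R@(d/np.linalg.norm(d))
def onz(c,u,v,z):
    o,d=ray(c,u,v); return o+d*(z-o[2])/d[2]
def proj(c,p):
    f=200/np.tan(np.radians(c['fovy'])/2)
    q=np.array(c['orientation']).T@(np.array(p)-np.array(c['origin']))
    return np.array([c['cx']+f*q[0]/q[2],c['cy']+f*q[1]/q[2]])
def tri(a,b):
    (o1,d1),(o2,d2)=a,b
    t=np.linalg.lstsq(np.c_[d1,-d2],o2-o1,rcond=None)[0]
    p,q=o1+t[0]*d1,o2+t[1]*d2
    return (p+q)/2,np.linalg.norm(p-q)
E
python3 - <<'E'
from h import *
s=r.sense(); print(s, r.tip_extent)
for n in('side','top'):
    c=cap(n,n+'0.png'); print(n,{k:v for k,v in c.items() if k!='pixels'})
E
```

```text
pics
{'time_s': 0.0, 'joints': array([ 8.21380644e+01,  2.20902683e+01,  3.79464300e-01, -3.12799434e-02,
       -6.84112607e+01, -1.48152982e+01]), 'joint_velocities': array([-0.09607446, -0.11342586,  0.01994015,  0.01594415, -0.00722935,
       -0.13408238]), 'effort': array([ 1.73735876e-03, -3.90670109e+01,  1.87409753e+01,  4.21989307e+00,
        1.10375145e-02, -1.74641277e-04]), 'tcp_pos': array([0.24070125, 0.57609313, 0.20695675]), 'ee_rot': array([[ 9.22613705e-01, -3.85724411e-01, -7.94275149e-04],
       [-3.85725225e-01, -9.22611449e-01, -2.04091547e-03],
       [ 5.44235699e-05,  2.18934854e-03, -9.99997602e-01]]), 'wrist_force': array([-0.43412674,  0.17146899,  0.36526884]), 'moment': array([ 0.03681873,  0.03961573, -0.010822  ]), 'gripper_force': 0.0, 'gripper_width': 1.0003644076144595} 0.008
side {'fovy': 44.02994592995239, 'cx': 323.81252670971753, 'cy': 202.338369290742, 'origin': array([0.27480174, 0.741849  , 1.00807185]), 'orientation': array([[-0.9171823 , -0.28717559,  0.27623687],
       [-0.39826456,  0.68281725, -0.61249159],
       [-0.01272666, -0.6717818 , -0.74063976]])}
top {'fovy': 44.1065438529844, 'cx': 313.0516177212504, 'cy': 194.65170053673634, 'origin': array([ 0.49171567, -0.00908815,  1.31107495]), 'orientation': array([[-0.00809891, -0.99554107,  0.09398081],
       [-0.99966669,  0.01036458,  0.02364477],
       [-0.02451341, -0.09375799, -0.99529319]])}
```

View pics/side0.png

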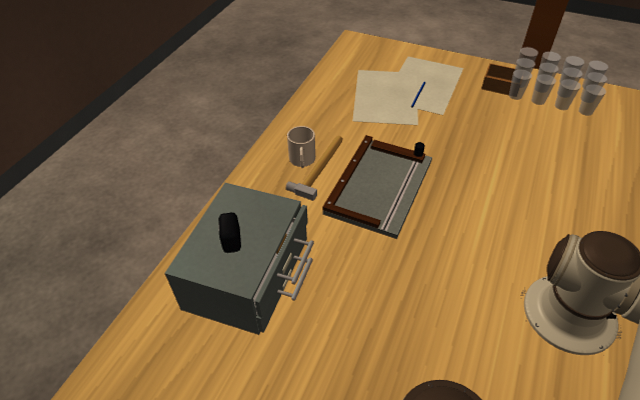

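View pics/top0.png

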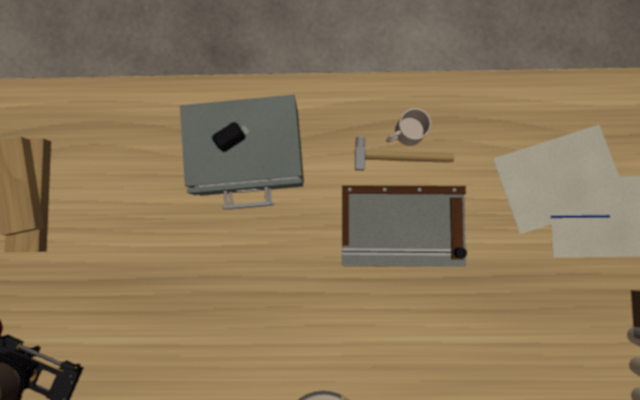

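The side view shows the shut chest (handles about 300,265) and an empty board (380,185). The top view shows the chest at (240,145) with its handle at (248,205), and the board at (404,225) with its stop at the right. Next I'll zoom in to measure.

```bash
python3 - <<'E'
import cv2,numpy as np
t=cv2.imread('pics/top0.png');s=cv2.imread('pics/side0.png')
z=lambda i,x,y,w,h,k:cv2.resize(i[y:y+h,x:x+w],None,fx=k,fy=k,interpolation=cv2.INTER_CUBIC)
a=np.hstack([z(t,175,175,130,50,3),z(t,335,175,136,50,3)])  
a=np.vstack([np.hstack([z(t,210,175,100,75,4),z(t,335,180,100,75,4)]),np.hstack([z(s,250,225,100,75,4),z(s,320,130,133,100,3)[:300,:400] if 0 else cv2.resize(s[130:245,315:440],(400,300),interpolation=cv2.INTER_CUBIC)])])
cv2.imwrite('pics/z0.png',a)
E
```

```text
(no output)
```

View pics/z0.png

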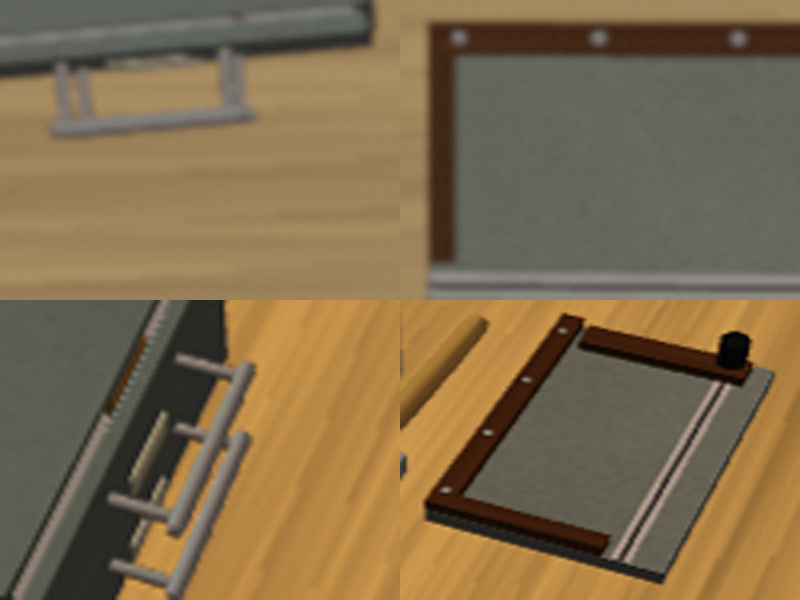

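```bash
python3 - <<'E'
from h import *
T=cap('top');S=cap('side')
for n,a,b in(('hL',(223.5,207),(294,281.5)),('hR',(273.3,203.5),(312,242.5)),('corner',(348.75,193.9),(335.3,204.7))):
    print(n,tri(ray(T,*a),ray(S,*b)))
L,R=[onz(T,*p,.118) for p in((223.5,207),(273.3,203.5))]; print(L,R,np.degrees(np.arctan2(*(R-L)[:2])))
print('corner@18',onz(T,348.75,193.9,.018),onz(S,335.3,204.7,.018))
# brown edges: intensity profile by gradient over rows/cols
im=cv2.cvtColor(T['pixels'],cv2.COLOR_RGB2HSV).astype(float); g=T['pixels'].astype(float); rb=g[...,0]-g[...,2]
def edge(line,lo,hi):
    d=np.abs(np.diff(line[lo:hi])); w=np.where(d>d.max()*.3,d,0); return lo+.5+(w*np.arange(len(d))).sum()/w.sum()
# far fence inner edge, rows 190-197 at several columns
cs=np.arange(360,446,4); P=np.array([onz(T,c,edge(rb[:,c],190,199),.018) for c in cs])
k=np.polyfit(P[:,1],P[:,0],1); print('fence x=',k,np.std(P[:,0]-np.polyval(k,P[:,1])))
rs=np.arange(200,242,3); Q=np.array([onz(T,edge(rb[q],345,353),q,.018) for q in rs])
k2=np.polyfit(Q[:,0],Q[:,1],1); print('short y=',k2,np.std(Q[:,1]-np.polyval(k2,Q[:,0])))
y=(k2[0]*k[1]+k2[1])/(1-k2[0]*k[0]); print('corner',np.polyval(k,y),y,'yaw',-np.degrees(np.arctan(k[0])),np.degrees(np.arctan(k2[0])))
E
```

```text
hL (array([0.57599207, 0.2376086 , 0.11615292]), np.float64(0.0012731294224032506))
hR (array([0.58631675, 0.11804887, 0.10299735]), np.float64(0.0028761995603816637))
corner (array([ 0.61143852, -0.07249302,  0.02754185]), np.float64(0.0051629501872833715))
[0.57646339 0.2374499  0.118     ] [0.58379259 0.11600155 0.118     ] 176.54648668904167
corner@18 [ 0.61482151 -0.07219747  0.018     ] [ 0.61216716 -0.0810313   0.018     ]
fence x= [0.0155531  0.61929155] 0.0006234451610086038
short y= [-0.01651287 -0.05995595] 0.0002848716568931443
corner 0.6182002787305061 -0.07016420821812695 yaw -0.8910549768004548 -0.9460317453644097
```

```bash
python3 -m jog '0.35 42 -50 0 -8; 0.35 42 -50 0 -8; 0.35 43 -50 0 -8; 0.35 42 -50 0 -8; 0.35 42 -50 0 -8'; python3 -m jog '0.35 43 -50 0 -8; 0.35 42 -50 0 -8; 0.35 43 -50 0 -8; 0.35 0 0 0 0;0.35 0 0 0 0'; python3 - <<'E'
from h import *
s=r.sense();print(s['joints'],s['ee_rot'])
c=cap('top','t1.png')['pixels'];d=cap('side')['pixels']
a=np.hstack([cv2.resize(c[140:250,175:325],(400,300)),cv2.resize(d[170:320,230:380],(400,300))])
cv2.imwrite('pics/z1.png',a[...,::-1])
E
```

```text
time_s: 0.82
tcp_pos: [0.4434, 0.3362, 0.2081]
ee_rot: [[0.455, -0.89, 0.0], [-0.89, -0.455, 0.0], [-0.0, -0.0, -1.0]]
wrist_force: [1.6, 0.0, 0.7]
gripper_width: 0.518
gripper_force: 0.0
time_s: 1.45
tcp_pos: [0.564, 0.1949, 0.2076]
ee_rot: [[0.057, -0.998, -0.001], [-0.998, -0.057, -0.0], [0.0, 0.001, -1.0]]
wrist_force: [-1.0, -0.5, 0.1]
gripper_width: 0.346
gripper_force: 0.0
[ 3.45837316e+01  1.93387397e+01 -3.68524066e+00 -2.07949696e-02
 -6.70183403e+01 -3.12858612e+01] [[ 5.73853646e-02 -9.98351783e-01 -7.97753789e-04]
 [-9.98352097e-01 -5.73852674e-02 -1.44150793e-04]
 [ 9.81338869e-05  8.04711314e-04 -9.99999671e-01]]
```

View pics/z1.png

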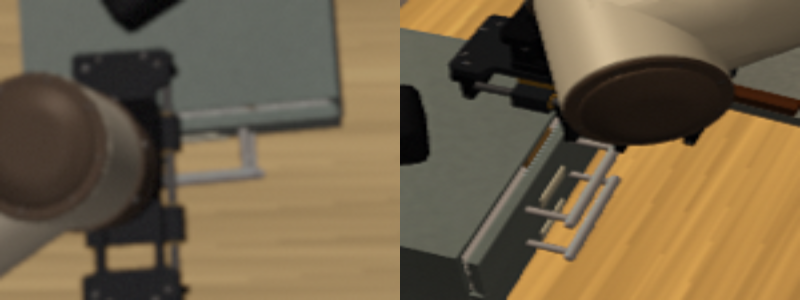

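The view shows the gripper above the handle and short of it by about 16 mm in x and 18 mm in y, with the drawer still shut. I'll move over it, lower and grip.

```bash
python3 -m jog '0.35 16 -18 0 0; 0.35 0 0 -40 0; 0.35 0 0 -40 0; 0.35 0 0 -20 0; 0.35 0 0 0 0'; python3 -m jog '0 0 0 0 0; 0 0 0 0 0; 0 0 0 0 0;0 0 0 0 0'
```

```text
time_s: 2.17
tcp_pos: [0.5785, 0.178, 0.1066]
ee_rot: [[0.06, -0.998, -0.003], [-0.998, -0.06, -0.002], [0.002, 0.003, -1.0]]
wrist_force: [-0.4, 0.3, 0.7]
gripper_width: 0.348
gripper_force: 0.0
time_s: 2.68
tcp_pos: [0.5804, 0.1773, 0.109]
ee_rot: [[0.058, -0.998, 0.001], [-0.998, -0.058, 0.0], [-0.0, -0.001, -1.0]]
wrist_force: [-1.5, 0.1, 5.0]
gripper_width: 0.027
gripper_force: 3.0
```

```bash
python3 -m jog '0 0 0 0 0; 0 0 0 0 0'; python3 - <<'E'
from h import *
c=cap('top')['pixels'];d=cap('side')['pixels']
a=np.hstack([cv2.resize(c[160:235,200:300],(400,300)),cv2.resize(d[200:290,260:380],(400,300))])
cv2.imwrite('pics/z2.png',a[...,::-1])
E
```

```text
time_s: 2.92
tcp_pos: [0.5808, 0.1773, 0.1093]
ee_rot: [[0.058, -0.998, 0.002], [-0.998, -0.058, 0.0], [-0.0, -0.002, -1.0]]
wrist_force: [-1.0, 0.6, 6.0]
gripper_width: 0.008
gripper_force: 2.9
```

View pics/z2.png

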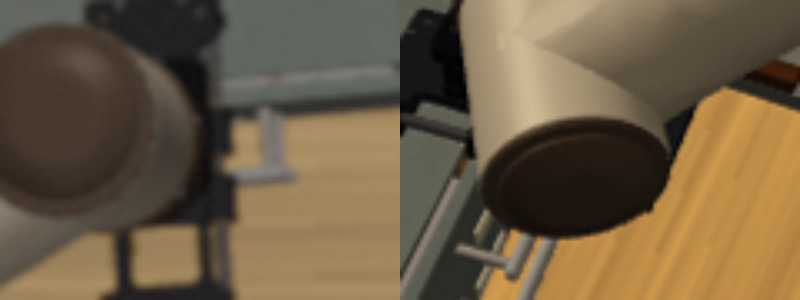

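The jaws slipped off the top of the bar: the opening is near zero and the wrist shows 6 N upwards. I'll reopen and grip deeper.

```bash
python3 -m jog '0.4 0 0 20 0; 0.4 0 0 0 0; 0.4 0 0 -20 0; 0.4 0 0 -14 0; 0.4 0 0 0 0'; python3 -m jog '0 0 0 0 0; 0 0 0 0 0; 0 0 0 0 0;0 0 0 0 0'
```

```text
time_s: 3.65
tcp_pos: [0.5791, 0.1766, 0.092]
ee_rot: [[0.058, -0.998, -0.004], [-0.998, -0.058, -0.002], [0.002, 0.004, -1.0]]
wrist_force: [0.2, 0.1, 0.6]
gripper_width: 0.388
gripper_force: 0.0
time_s: 4.15
tcp_pos: [0.5805, 0.1774, 0.0946]
ee_rot: [[0.058, -0.998, 0.001], [-0.998, -0.058, 0.0], [-0.0, -0.001, -1.0]]
wrist_force: [0.2, 0.1, 1.1]
gripper_width: 0.113
gripper_force: 30.0
```

```bash
python3 -m jog '0 -20 -1 0 0; 0 -30 -2 0 0; 0 -30 -2 0 0; 0 -30 -2 0 0; 0 -30 -2 0 0';python3 -m jog '0 -15 -1 0 0; 0 -6 0 0 0; 0 0 0 0 0; 0 0 0 0 0'
```

```text
time_s: 4.78
tcp_pos: [0.4395, 0.1663, 0.0945]
ee_rot: [[0.059, -0.998, -0.0], [-0.998, -0.059, -0.003], [0.003, 0.0, -1.0]]
wrist_force: [2.9, -5.5, 3.6]
gripper_width: 0.118
gripper_force: 30.0
time_s: 5.28
tcp_pos: [0.4232, 0.1652, 0.0945]
ee_rot: [[0.06, -0.998, 0.007], [-0.998, -0.06, -0.003], [0.004, -0.006, -1.0]]
wrist_force: [18.9, -15.3, -9.0]
gripper_width: 0.117
gripper_force: 30.0
```

```bash
python3 -m jog '0 0 -2 0 0; 0 -3 0 0 0; 0 0 0 0 0'; python3 -m jog '0 3 0 0 0; 0 0 0 0 0;0.35 0 0 0 0; 0.35 0 0 0 0;0.35 0 0 0 0'; python3 -m jog '0.35 0 0 50 0; 0.35 0 0 50 0; 0.35 0 -40 40 0; 0.35 0 -60 0 0; 0.35 0 -60 0 0';python3 -m jog '1 0 -60 0 0; 1 0 -50 0 0; 1 0 0 0 0; 1 0 0 0 0'; python3 - <<'E'
from h import *
c=cap('top','t3.png')['pixels'];d=cap('side','s3.png')['pixels']
a=np.hstack([cv2.resize(c[150:280,165:338],(400,300)),cv2.resize(d[190:370,200:440],(400,300))])
cv2.imwrite('pics/z3.png',cv2.resize(a,None,fx=1,fy=1)[...,::-1])
E
```

```text
time_s: 5.65
tcp_pos: [0.4233, 0.1653, 0.0946]
ee_rot: [[0.061, -0.998, 0.013], [-0.998, -0.061, 0.001], [-0.0, -0.013, -1.0]]
wrist_force: [28.6, -13.2, -17.1]
gripper_width: 0.113
gripper_force: 30.0
time_s: 6.28
tcp_pos: [0.4191, 0.1654, 0.0941]
ee_rot: [[0.058, -0.998, -0.0], [-0.998, -0.058, 0.0], [-0.0, 0.0, -1.0]]
wrist_force: [0.3, -0.1, 0.3]
gripper_width: 0.324
gripper_force: 0.0
time_s: 6.9
tcp_pos: [0.419, 0.0043, 0.2349]
ee_rot: [[0.06, -0.998, 0.002], [-0.998, -0.06, 0.001], [-0.001, -0.002, -1.0]]
wrist_force: [1.0, -0.1, 0.6]
gripper_width: 0.35
gripper_force: 0.0
time_s: 7.4
tcp_pos: [0.419, -0.1045, 0.234]
ee_rot: [[0.058, -0.998, 0.0], [-0.998, -0.058, 0.0], [-0.0, -0.0, -1.0]]
wrist_force: [-0.3, -0.5, 0.7]
gripper_width: 0.718
gripper_force: 0.0
```

View pics/z3.png

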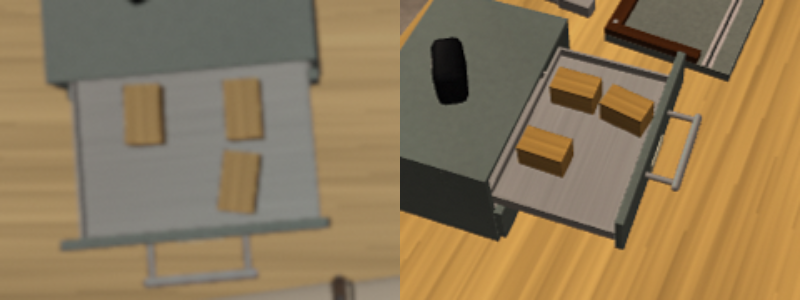

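Three blocks lie in the fully open drawer. In the crop they are at (143,115), (243,110) and (240,182).

```bash
cat >> h.py <<'E'
def blocks(c,box,k=6,vlo=0):
    u0,v0,u1,v1=box; im=cv2.resize(c['pixels'][v0:v1,u0:u1],None,fx=k,fy=k,interpolation=cv2.INTER_CUBIC)
    h=cv2.cvtColor(im,cv2.COLOR_RGB2HSV); m=cv2.inRange(h,(8,75,vlo),(28,255,255))
    m=cv2.morphologyEx(m,cv2.MORPH_OPEN,np.ones((9,9)))
    out=[]
    for q in cv2.findContours(m,cv2.RETR_EXTERNAL,cv2.CHAIN_APPROX_NONE)[0]:
        if cv2.contourArea(q)<150*k*k/2: continue
        b=cv2.boxPoints(cv2.minAreaRect(q)); out.append((((b+.5)/k-.5)+[u0,v0],h[...,2][cv2.drawContours(np.zeros_like(m),[q],-1,255,-1)>0]))
    return out
def rectinfo(c,b,z):
    P=np.array([onz(c,*p,z)[:2] for p in b]); e=[P[1]-P[0],P[2]-P[1]]; l=[np.linalg.norm(x) for x in e]
    i=int(np.argmax(l)); a=np.degrees(np.arctan2(e[i][1],e[i][0]))%180
    return P.mean(0),a-180 if a>90 else a,l
E
python3 - <<'E'
from h import *
T=cap('top');S=cap('side')
for b,v in blocks(T,(203,182,300,245)): print('T',b.mean(0).round(1),[x if not hasattr(x,'round') else x.round(4) for x in rectinfo(T,b,.122)],np.percentile(v,[5,25,50,75,95]))
for b,v in blocks(S,(250,222,372,325)): print('S',b.mean(0).round(1),b.round(1).tolist(),np.percentile(v,[5,25,50,75,95]))
E
```

```text
T [268.1 228.4] [array([0.5235, 0.1283]), np.float64(-6.4229), [np.float64(0.06271086272542926), np.float64(0.039084730743698476)]] [115. 142. 144. 146. 149.]
T [226.8 199.3] [array([0.595 , 0.2288]), np.float64(2.5864), [np.float64(0.04209625208948877), np.float64(0.06462195204271763)]] [ 91. 141. 144. 146. 149.]
T [269.7 196.9] [array([0.5996, 0.1243]), np.float64(3.7765), [np.float64(0.03893118574807759), np.float64(0.06420722174931871)]] [116. 142. 144. 146. 150.]
S [283.2 320. ] [[266.9, 315.6], [299.4, 315.6], [299.4, 324.4], [266.9, 324.4]] [ 81. 169. 197. 210. 217.]
S [355.2 307.2] [[338.9, 290.1], [371.4, 290.1], [371.4, 324.4], [338.9, 324.4]] [132. 189. 195. 199. 204.]
S [286.3 279.9] [[265.8, 286.1], [273.6, 262.7], [306.8, 273.8], [299.0, 297.2]] [ 63.  72. 161. 171. 179.]
S [362.7 278.2] [[349.8, 293.7], [361.6, 258.0], [375.6, 262.6], [363.8, 298.4]] [138. 193. 198. 201. 203.]
S [367.3 244.2] [[363.2, 229.9], [371.4, 229.9], [371.4, 258.6], [363.2, 258.6]] [ 88.1 178.  198.  202.  206. ]
S [320.6 249.6] [[285.7, 249.3], [294.8, 226.0], [355.6, 249.9], [346.4, 273.2]] [ 60.  69. 158. 171. 179.]
S [337.8 224. ] [[311.2, 222.3], [313.7, 212.7], [364.4, 225.7], [361.9, 235.2]] [129. 188. 199. 207. 216.]
```

```bash
python3 - <<'E'
from h import *
T=cap('top');S=cap('side')
h=cv2.cvtColor(cv2.resize(S['pixels'],None,fx=4,fy=4,interpolation=cv2.INTER_CUBIC),cv2.COLOR_RGB2HSV)
m=cv2.morphologyEx(cv2.inRange(h,(8,75,130),(28,255,186)),cv2.MORPH_OPEN,np.ones((7,7)))
tb=[(268.1,228.4),(226.8,199.3),(269.7,196.9)]
for q in cv2.findContours(m[880:1240,1040:1440],cv2.RETR_EXTERNAL,cv2.CHAIN_APPROX_NONE)[0]:
    if cv2.contourArea(q)<2000: continue
    b=cv2.boxPoints(cv2.minAreaRect(q)).mean(0)
    p=(b+[1040,880]+.5)/4-.5
    for t in tb:
        x,g=tri(ray(T,*t),ray(S,*p))
        if g<.015: print(p.round(1),cv2.contourArea(q)/16,t,x.round(4),g.round(4))
E
```

```text
[286.2 275.4] 416.75 (226.8, 199.3) [0.5963 0.2302 0.1168] 0.0022
[335.7 250.7] 377.625 (268.1, 228.4) [0.524  0.1288 0.1177] 0.001
[304.7 238.6] 349.0625 (269.7, 196.9) [0.6011 0.1251 0.1185] 0.0025
```

```bash
python3 -m jog '0.75 13 29 0 10; 0.75 13 29 0 10; 0.75 13 29 0 10; 0.75 13 29 0 10; 0.75 13 29 0 10'; python3 -m jog '0.75 13 29 0 10; 0.75 13 29 0 10; 0.75 13 30 0 10; 0.75 0 0 -40 0;0.75 0 0 0 0'
```

```text
time_s: 8.32
tcp_pos: [0.4845, 0.0419, 0.2341]
ee_rot: [[0.806, -0.592, 0.0], [-0.592, -0.806, 0.0], [0.0, -0.0, -1.0]]
wrist_force: [0.0, -0.3, 1.2]
gripper_width: 0.755
gripper_force: 0.0
time_s: 8.95
tcp_pos: [0.5209, 0.1282, 0.1911]
ee_rot: [[0.993, -0.115, -0.007], [-0.115, -0.993, -0.003], [-0.007, 0.004, -1.0]]
wrist_force: [1.1, -0.9, 0.7]
gripper_width: 0.748
gripper_force: 0.0
```

```bash
python3 -m jog '0.75 0 0 -40 0; 0.75 0 0 -30 0; 0.75 0 0 -15 0; 0.75 0 0 0 0; 0.75 0 0 0 0'; python3 -m jog '0.3 0 0 0 0; 0.3 0 0 0 0; 0.3 0 0 0 0;0.3 0 0 0 0'
```

```text
time_s: 9.57
tcp_pos: [0.5244, 0.1287, 0.1107]
ee_rot: [[0.993, -0.116, 0.003], [-0.116, -0.993, 0.001], [0.003, -0.001, -1.0]]
wrist_force: [0.3, -0.4, -0.2]
gripper_width: 0.749
gripper_force: 0.0
time_s: 10.07
tcp_pos: [0.5232, 0.1282, 0.1091]
ee_rot: [[0.993, -0.116, 0.0], [-0.116, -0.993, 0.0], [0.0, -0.0, -1.0]]
wrist_force: [0.3, -0.5, 0.1]
gripper_width: 0.381
gripper_force: 0.0
```

```bash
python3 -m jog '0.75 0 0 0 0; 0.75 0 0 0 0;0.75 0 0 0 0'; python3 - <<'E'
from h import *
c=cap('top')['pixels'];d=cap('side')['pixels']
a=np.hstack([cv2.resize(c[160:250,200:320],(400,300)),cv2.resize(d[200:320,250:410],(400,300))])
cv2.imwrite('pics/z4.png',a[...,::-1])
E
```

```text
time_s: 10.45
tcp_pos: [0.5232, 0.1282, 0.109]
ee_rot: [[0.993, -0.116, -0.0], [-0.116, -0.993, -0.0], [-0.0, 0.0, -1.0]]
wrist_force: [0.3, -0.4, 1.0]
gripper_width: 0.636
gripper_force: 0.0
```

View pics/z4.png

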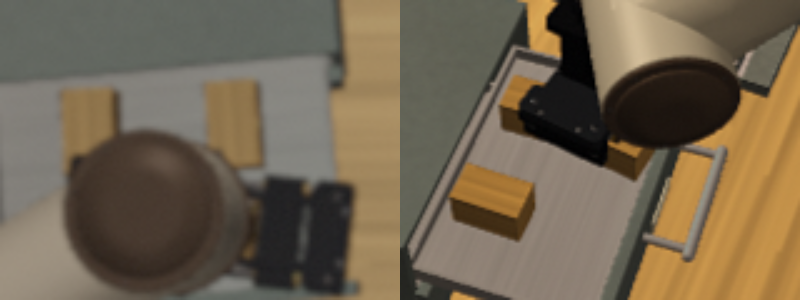

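The gripper hides block A, and the jaws evidently closed above it. I'll go deeper in small steps and watch the force.

```bash
python3 -m jog '0.75 0 0 -6 0; 0.75 0 0 -6 0; 0.75 0 0 0 0; 0.75 0 0 0 0'; python3 -m jog '0.3 0 0 0 0; 0.3 0 0 0 0; 0.3 0 0 0 0;0.3 0 0 0 0'
```

```text
time_s: 11.05
tcp_pos: [0.5233, 0.1283, 0.097]
ee_rot: [[0.993, -0.116, -0.0], [-0.116, -0.993, -0.0], [-0.0, 0.0, -1.0]]
wrist_force: [-0.2, 0.4, 0.2]
gripper_width: 0.752
gripper_force: 0.0
time_s: 11.55
tcp_pos: [0.5232, 0.1282, 0.0972]
ee_rot: [[0.993, -0.116, 0.0], [-0.116, -0.993, 0.0], [0.0, -0.0, -1.0]]
wrist_force: [-0.5, 0.7, 0.1]
gripper_width: 0.431
gripper_force: 30.0
```

```bash
python3 -m jog '0.6 0 0 0 0; 0.6 0 0 0 0; 0.6 0 0 -7 0; 0.6 0 0 0 0;0.6 0 0 0 0'; python3 -m jog '0.3 0 0 0 0; 0.3 0 0 0 0; 0.3 0 0 0 0;0.3 0 0 0 0'; python3 -m jog '0.3 0 0 20 0; 0.3 0 0 30 0; 0.3 0 0 30 0;0.3 0 0 0 0;0.3 0 0 0 0'; python3 - <<'E'
from h import *
c=cap('top','t5.png')['pixels'];d=cap('side','s5.png')['pixels']
a=np.hstack([cv2.resize(c[160:250,220:340],(400,300)),cv2.resize(d[160:310,250:450],(400,300))])
cv2.imwrite('pics/z5.png',a[...,::-1])
E
```

```text
time_s: 12.18
tcp_pos: [0.5232, 0.1282, 0.0899]
ee_rot: [[0.993, -0.116, -0.0], [-0.116, -0.993, -0.0], [-0.0, 0.0, -1.0]]
wrist_force: [-0.8, 0.0, 0.6]
gripper_width: 0.598
gripper_force: 0.0
time_s: 12.68
tcp_pos: [0.5233, 0.1283, 0.0902]
ee_rot: [[0.993, -0.116, 0.0], [-0.116, -0.993, 0.0], [0.0, -0.0, -1.0]]
wrist_force: [0.2, -0.1, 0.5]
gripper_width: 0.435
gripper_force: 30.0
time_s: 13.3
tcp_pos: [0.5224, 0.128, 0.1691]
ee_rot: [[0.993, -0.117, -0.002], [-0.117, -0.993, -0.0], [-0.002, 0.0, -1.0]]
wrist_force: [0.4, -0.3, -0.6]
gripper_width: 0.433
gripper_force: 30.0
```

View pics/z5.png

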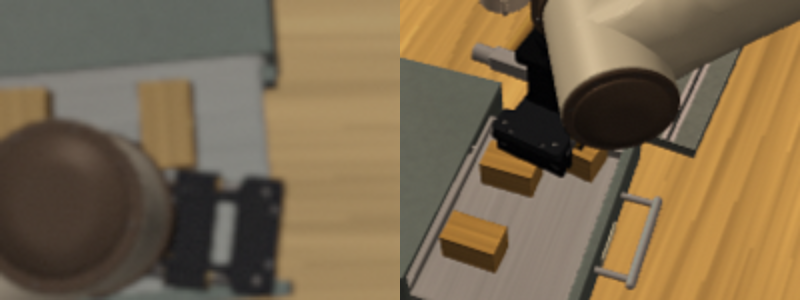

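Block A is held clear of the drawer; its pale end shows at about (575,160). I'll carry it to the board.

```bash
python3 -m jog '0.3 11 -48 0 1.1; 0.3 12 -49 0 1.2; 0.3 12 -48 0 1.1; 0.3 12 -49 0 1.2; 0.3 11 -48 0 1.1'; python3 -m jog '0.3 0 0 -45 0; 0.3 0 0 -45 0; 0.3 0 0 -35 0;0.3 0 0 -14 0;0.3 0 0 0 0'; python3 -m jog '0.3 0 0 0 0;0.3 0 0 0 0'
```

```text
time_s: 14.02
tcp_pos: [0.5809, -0.1154, 0.1687]
ee_rot: [[1.0, -0.016, -0.002], [-0.016, -1.0, -0.0], [-0.002, 0.0, -1.0]]
wrist_force: [0.4, 0.5, -0.4]
gripper_width: 0.435
gripper_force: 30.0
time_s: 14.65
tcp_pos: [0.5807, -0.1138, 0.0301]
ee_rot: [[1.0, -0.017, -0.002], [-0.017, -1.0, -0.0], [-0.002, 0.0, -1.0]]
wrist_force: [0.6, 1.3, -0.2]
gripper_width: 0.432
gripper_force: 30.0
time_s: 14.9
tcp_pos: [0.5822, -0.1137, 0.0326]
ee_rot: [[1.0, -0.017, 0.003], [-0.017, -1.0, 0.0], [0.003, -0.0, -1.0]]
wrist_force: [-0.1, 0.3, 0.2]
gripper_width: 0.428
gripper_force: 30.0
```

```bash
python3 -m jog '0.3 0 0 -6 0; 0.3 0 0 0 0; 0.3 0 0 0 0'; python3 -m jog '0.3 0 0 -2 0; 0.3 0 0 0 0;0.3 0 0 0 0'
```

```text
time_s: 15.28
tcp_pos: [0.5813, -0.1138, 0.0251]
ee_rot: [[1.0, -0.017, 0.0], [-0.017, -1.0, -0.0], [0.0, 0.0, -1.0]]
wrist_force: [0.7, 0.2, -0.5]
gripper_width: 0.434
gripper_force: 30.0
time_s: 15.65
tcp_pos: [0.5817, -0.1138, 0.0241]
ee_rot: [[1.0, -0.017, 0.001], [-0.017, -1.0, -0.0], [0.001, 0.0, -1.0]]
wrist_force: [-1.3, 0.5, 3.9]
gripper_width: 0.433
gripper_force: 3.0
```

```bash
python3 -m jog '0.58 0 0 0 0; 0.58 0 0 0 0;0.58 0 0 0 0; 0.58 0 0 40 0;0.7 0 0 50 0'; python3 -m jog '0.7 0 0 60 0; 0.7 0 0 0 0'; python3 - <<'E'
from h import *
T=cap('top')
for b,v in blocks(T,(203,182,300,245)): print('T',[x if not hasattr(x,'round') else x.round(4) for x in rectinfo(T,b,.122)])
E
```

```text
time_s: 16.27
tcp_pos: [0.5802, -0.1138, 0.1126]
ee_rot: [[1.0, -0.017, -0.004], [-0.017, -1.0, -0.0], [-0.004, 0.0, -1.0]]
wrist_force: [0.9, -0.1, 0.7]
gripper_width: 0.626
gripper_force: 0.0
time_s: 16.52
tcp_pos: [0.5847, -0.114, 0.1791]
ee_rot: [[1.0, -0.016, 0.013], [-0.016, -1.0, -0.001], [0.013, 0.0, -1.0]]
wrist_force: [-0.3, 0.6, -0.0]
gripper_width: 0.697
gripper_force: 0.0
T [array([0.5949, 0.2288]), np.float64(2.674), [np.float64(0.04224565020710076), np.float64(0.06457307027988712)]]
```

```bash
python3 - <<'E'
from h import *
c=cap('top','t6.png')['pixels'];d=cap('side','s6.png')['pixels']
a=np.hstack([cv2.resize(c[150:300,180:480],(500,250)),cv2.resize(d[120:330,250:450],(238,250))])
cv2.imwrite('pics/z6.png',a[...,::-1])
E
```

```text
(no output)
```

View pics/z6.png

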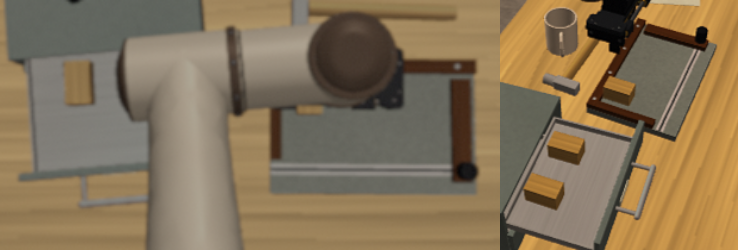

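C is only hidden by the elbow in the top view. The side view shows it still in the drawer, and A on the board. Now fetching C.

```bash
python3 -m jog '0.7 2 47 0 1; 0.7 2 48 0 1; 0.7 3 48 0 1; 0.7 2 48 0 1; 0.7 3 47 0 0.7'; python3 -m jog '0.7 0 0 -40 0; 0.7 0 0 -30 0; 0.7 0 0 -10 0;0.7 0 0 -4 0;0.7 0 0 0 0'; python3 -m jog '0.3 0 0 0 0; 0.3 0 0 0 0; 0.3 0 0 0 0;0.3 0 0 0 0'
```

```text
time_s: 17.3
tcp_pos: [0.5921, 0.1254, 0.1708]
ee_rot: [[0.998, 0.065, -0.004], [0.065, -0.998, -0.002], [-0.004, 0.001, -1.0]]
wrist_force: [1.2, -0.3, 0.3]
gripper_width: 0.698
gripper_force: 0.0
time_s: 17.92
tcp_pos: [0.5937, 0.1242, 0.0896]
ee_rot: [[0.998, 0.065, 0.001], [0.065, -0.998, 0.0], [0.001, -0.0, -1.0]]
wrist_force: [-0.3, 0.2, -0.0]
gripper_width: 0.701
gripper_force: 0.0
time_s: 18.42
tcp_pos: [0.5934, 0.1242, 0.0896]
ee_rot: [[0.998, 0.065, 0.001], [0.065, -0.998, 0.0], [0.001, -0.0, -1.0]]
wrist_force: [0.1, 0.1, 1.2]
gripper_width: 0.432
gripper_force: 30.0
```

```bash
python3 -m jog '0.3 0 0 5 0; 0.3 -18.6 0 0 0; 0.3 0 0 0 0; 0.3 0 0 40 0;0.3 0 0 40 0'; python3 -m jog '0.3 0 -50 0 -0.8; 0.3 0 -50 0 -0.8; 0.3 0 -50 0 -0.8; 0.3 0 -51 0 -0.8;0.3 0 -51 0 -0.8'; python3 -m jog '0.3 0 -51 0 -0.65; 0.3 0 0 -45 0; 0.3 0 0 -45 0; 0.3 0 0 -35 0;0.3 0 0 -18 0'; python3 -m jog '0.3 0 0 0 0; 0.3 0 0 -4 0; 0.3 0 0 -3 0; 0.3 0 0 0 0'
```

```text
time_s: 19.05
tcp_pos: [0.575, 0.1242, 0.1748]
ee_rot: [[0.998, 0.065, -0.001], [0.065, -0.998, -0.001], [-0.001, 0.001, -1.0]]
wrist_force: [0.8, 0.8, -1.1]
gripper_width: 0.432
gripper_force: 30.0
time_s: 19.68
tcp_pos: [0.5751, -0.1295, 0.1743]
ee_rot: [[1.0, -0.005, 0.001], [-0.005, -1.0, -0.0], [0.001, 0.0, -1.0]]
wrist_force: [-0.3, -0.8, -0.4]
gripper_width: 0.432
gripper_force: 30.0
time_s: 20.3
tcp_pos: [0.5738, -0.179, 0.0287]
ee_rot: [[1.0, -0.017, -0.003], [-0.017, -1.0, 0.0], [-0.003, -0.0, -1.0]]
wrist_force: [0.3, -0.3, -0.2]
gripper_width: 0.436
gripper_force: 30.0
time_s: 20.8
tcp_pos: [0.5746, -0.1788, 0.0244]
ee_rot: [[1.0, -0.016, 0.0], [-0.016, -1.0, -0.0], [0.0, 0.0, -1.0]]
wrist_force: [-2.8, -0.5, -0.2]
gripper_width: 0.433
gripper_force: 30.0
```

```bash
python3 -m jog '0.3 0 0 -1 0; 0.58 0 0 0 0; 0.58 0 0 0 0;0.58 0 0 0 0;0.58 0 0 30 0'; python3 -m jog '0.7 0 0 60 0; 0.7 0 0 60 0; 0.7 2 50 0 0.5; 0.7 2 50 0 0.5; 0.7 2 51 0 0.5';  python3 -m jog '0.7 2 52 0 0.5; 0.7 2 51 0 0.5; 0.7 2 52 0 0.5; 0.7 2 51 0 0.5; 0.7 1 52 0 0.4'; python3 -m jog '0.7 0 0 -40 0; 0.7 0 0 -30 0; 0.7 0 0 -10 0;0.7 0 0 -3 0;0.7 0 0 0 0'; python3 -m jog '0.3 0 0 0 0; 0.3 0 0 0 0; 0.3 0 0 0 0;0.3 0 0 0 0'
```

```text
time_s: 21.42
tcp_pos: [0.5729, -0.1785, 0.051]
ee_rot: [[1.0, -0.017, -0.005], [-0.017, -1.0, 0.001], [-0.005, -0.001, -1.0]]
wrist_force: [0.6, -0.3, -0.0]
gripper_width: 0.576
gripper_force: 0.0
time_s: 22.05
tcp_pos: [0.5807, -0.0264, 0.1734]
ee_rot: [[1.0, 0.01, 0.001], [0.01, -1.0, 0.0], [0.001, -0.0, -1.0]]
wrist_force: [0.7, 0.3, 0.5]
gripper_width: 0.701
gripper_force: 0.0
time_s: 22.68
tcp_pos: [0.5897, 0.2321, 0.1732]
ee_rot: [[0.999, 0.052, 0.001], [0.052, -0.999, 0.0], [0.001, -0.0, -1.0]]
wrist_force: [1.4, 1.4, 0.2]
gripper_width: 0.704
gripper_force: 0.0
time_s: 23.3
tcp_pos: [0.5904, 0.2304, 0.0913]
ee_rot: [[0.999, 0.052, 0.002], [0.052, -0.999, 0.001], [0.002, -0.001, -1.0]]
wrist_force: [-0.2, -0.4, -0.4]
gripper_width: 0.701
gripper_force: 0.0
time_s: 23.8
tcp_pos: [0.5897, 0.2303, 0.0905]
ee_rot: [[0.999, 0.052, 0.001], [0.052, -0.999, 0.0], [0.001, -0.0, -1.0]]
wrist_force: [0.1, -0.4, 2.3]
gripper_width: 0.434
gripper_force: 30.0
```

```bash
python3 -m jog '0.3 0 0 5 0; 0.3 -15 0 0 0; 0.3 0 0 0 0; 0.3 0 0 40 0;0.3 0 0 40 0'; python3 -m jog '0.3 0 -52 0 -0.5; 0.3 0 -52 0 -0.5; 0.3 0 -52 0 -0.5; 0.3 0 -53 0 -0.5;0.3 0 -53 0 -0.5'; python3 -m jog '0.3 0 -53 0 -0.5; 0.3 0 -53 0 -0.5; 0.3 0 -53 0 -0.4; 0.3 0 -53 0 0; 0.3 0 0 0 0'; python3 -m jog '0.3 0 0 -45 0; 0.3 0 0 -45 0; 0.3 0 0 -35 0;0.3 0 0 -18 0; 0.3 0 0 0 0'; python3 -m jog '0.3 0 0 -4 0; 0.3 0 0 -3 0; 0.3 0 0 0 0;0.3 0 0 0 0'
```

```text
time_s: 24.42
tcp_pos: [0.5741, 0.2301, 0.1755]
ee_rot: [[0.999, 0.052, -0.001], [0.052, -0.999, -0.001], [-0.001, 0.001, -1.0]]
wrist_force: [1.1, -0.7, 0.3]
gripper_width: 0.437
gripper_force: 30.0
time_s: 25.05
tcp_pos: [0.5742, -0.0333, 0.1752]
ee_rot: [[1.0, 0.009, 0.0], [0.009, -1.0, -0.0], [0.0, 0.0, -1.0]]
wrist_force: [1.0, 0.9, 0.6]
gripper_width: 0.434
gripper_force: 30.0
time_s: 25.68
tcp_pos: [0.5738, -0.2469, 0.1744]
ee_rot: [[1.0, -0.021, -0.001], [-0.021, -1.0, -0.0], [-0.001, 0.0, -1.0]]
wrist_force: [-0.0, 0.9, -2.1]
gripper_width: 0.438
gripper_force: 30.0
time_s: 26.3
tcp_pos: [0.5741, -0.2431, 0.0312]
ee_rot: [[1.0, -0.015, -0.002], [-0.015, -1.0, 0.0], [-0.002, -0.0, -1.0]]
wrist_force: [-0.4, 0.0, -0.6]
gripper_width: 0.434
gripper_force: 30.0
time_s: 26.8
tcp_pos: [0.5746, -0.2439, 0.0256]
ee_rot: [[1.0, -0.016, 0.0], [-0.016, -1.0, -0.0], [0.0, 0.0, -1.0]]
wrist_force: [-1.8, -0.3, 0.7]
gripper_width: 0.438
gripper_force: 30.0
```

```bash
python3 -m jog '0.3 0 0 -1 0; 0.58 0 0 0 0; 0.58 0 0 0 0;0.58 0 0 0 0;0.58 0 0 40 0'; python3 -m jog '0.58 -20 -10 50 0;0.58 -40 -40 0 0;0.58 -40 -45 0 0;0.58 0 0 0 0;0.58 0 0 0 0'; python3 - <<'E'
from h import *
T=cap('top','t7.png');S=cap('side','s7.png')
for b,v in blocks(T,(340,180,480,262),vlo=120): print('T',b.mean(0).round(1),[x if not hasattr(x,'round') else x.round(4) for x in rectinfo(T,b,.056)])
print(onz(T,460,253,.071))
c=T['pixels'];d=S['pixels']
a=np.hstack([cv2.resize(c[175:275,335:480],(435,300),interpolation=2),cv2.resize(d[120:250,310:450],(323,300))])
cv2.imwrite('pics/z7.png',a[...,::-1])
E
```

```text
time_s: 27.42
tcp_pos: [0.5723, -0.2431, 0.061]
ee_rot: [[1.0, -0.017, -0.007], [-0.017, -1.0, 0.002], [-0.008, -0.002, -1.0]]
wrist_force: [0.4, -0.2, -0.5]
gripper_width: 0.575
gripper_force: 0.0
time_s: 28.05
tcp_pos: [0.4748, -0.3391, 0.1142]
ee_rot: [[1.0, -0.017, 0.001], [-0.017, -1.0, -0.0], [0.001, 0.0, -1.0]]
wrist_force: [-0.4, 0.2, -0.3]
gripper_width: 0.577
gripper_force: 0.0
T [389.1 204.4] [array([ 0.5834, -0.1722]), np.float64(-1.341), [np.float64(0.02452089417992585), np.float64(0.059406449255824674)]]
T [365.7 205.2] [array([ 0.5821, -0.1129]), np.float64(-0.9552), [np.float64(0.06331513978437674), np.float64(0.0377146437977257)]]
T [409.5 220.5] [array([ 0.5428, -0.2222]), np.float64(89.3601), [np.float64(0.3548766315255221), np.float64(0.20629472598283466)]]
[ 0.4597988  -0.34267276  0.071     ]
```

View pics/z7.png

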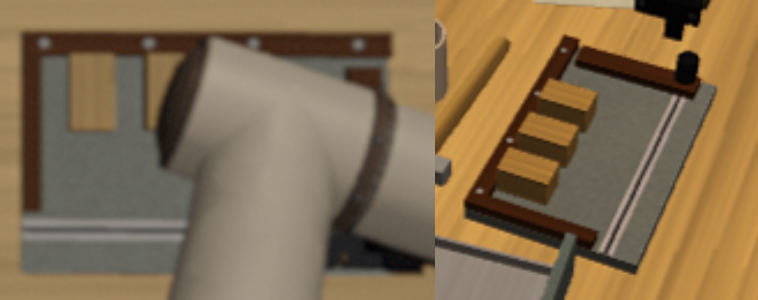

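The three blocks stand near the fence, well aligned, with the gripper above the knob. I'll refine the knob's position from the first picture.

```bash
python3 - <<'E'
from h import *
T=cap('top')
im=cv2.imread('pics/t3.png')
im=cv2.imread('pics/top0.png')
m=(im[235:270,445:475].max(2)<30).astype(np.uint8)
v,u=np.nonzero(m);print(m.sum(),u.min()+445,u.max()+445,v.min()+235,v.max()+235)
p=(u.mean()+445,v.mean()+235);print(p,onz(T,*p,.062))
s=cv2.imread('pics/side0.png');m=s[138:162,408:430].max(2)<30
v,u=np.nonzero(m);q=(u.mean()+408,v.mean()+138);print(q,tri(ray(T,*p),ray(r.capture('side'),*q)))
E
```

```text
88 454 465 248 256
(np.float64(459.17045454545456), np.float64(252.17045454545456)) [ 0.46163929 -0.34311094  0.062     ]
(np.float64(417.8541666666667), np.float64(151.45833333333334)) (array([ 0.46239953, -0.34881053,  0.03932159]), np.float64(0.0027012124010636963))
```

```bash
python3 -m jog '0.58 -12 -6 0 0;0.58 0 0 -40 0;0.58 0 0 -25 0;0.58 0 0 -15 0;0.58 0 0 0 0'; python3 -m jog '0.2 0 0 0 0;0.2 0 0 0 0;0.2 0 0 0 0;0.2 0 0 0 0'
```

```text
time_s: 28.88
tcp_pos: [0.4619, -0.3446, 0.0332]
ee_rot: [[1.0, -0.016, -0.002], [-0.016, -1.0, 0.001], [-0.002, -0.001, -1.0]]
wrist_force: [0.1, -0.1, 0.4]
gripper_width: 0.579
gripper_force: 0.0
time_s: 29.38
tcp_pos: [0.4632, -0.3454, 0.035]
ee_rot: [[1.0, -0.016, 0.002], [-0.016, -1.0, -0.001], [0.002, 0.001, -1.0]]
wrist_force: [-0.3, -0.9, 2.9]
gripper_width: 0.313
gripper_force: 30.2
```

```bash
python3 -m jog '0.2 0 18 0 0;0.2 0.5 25 0 0;0.2 0 15 0 0;0.2 0.5 15 0 0;0.2 0 15 0 0'; python3 -m jog '0.2 0.5 15 0 0;0.2 0 15 0 0;0.2 0.5 10 0 0;0.2 0 7 0 0;0.2 0 0 0 0';python3 -m jog '0.2 0 5 0 0;0.2 0 0 0 0;0.2 0 4 0 0;0.2 0 0 0 0;0.2 0 0 0 0'
```

```text
time_s: 30.0
tcp_pos: [0.4646, -0.2564, 0.035]
ee_rot: [[1.0, -0.015, 0.002], [-0.015, -1.0, -0.001], [0.002, 0.001, -1.0]]
wrist_force: [0.9, -1.7, 5.0]
gripper_width: 0.308
gripper_force: 30.3
time_s: 30.62
tcp_pos: [0.4653, -0.2088, 0.0349]
ee_rot: [[1.0, -0.015, 0.002], [-0.015, -1.0, -0.0], [0.002, -0.0, -1.0]]
wrist_force: [-0.0, 1.9, 6.7]
gripper_width: 0.314
gripper_force: 30.3
time_s: 31.25
tcp_pos: [0.4655, -0.2004, 0.0349]
ee_rot: [[1.0, -0.015, 0.002], [-0.015, -1.0, -0.0], [0.002, 0.0, -1.0]]
wrist_force: [0.5, 0.4, 6.8]
gripper_width: 0.311
gripper_force: 30.3
```

```bash
for i in 1; do python3 -m jog '0.2 0 3 0 0;0.2 0 0 0 0;0.2 0 0 0 0'; python3 -m jog '0.2 0 2 0 0;0.2 0 0 0 0;0.2 0 0 0 0'; python3 -m jog '0.2 0 2 0 0;0.2 0 0 0 0;0.2 0 0 0 0'; done
```

```text
time_s: 31.62
tcp_pos: [0.4655, -0.1992, 0.0349]
ee_rot: [[1.0, -0.015, 0.002], [-0.015, -1.0, -0.002], [0.002, 0.002, -1.0]]
wrist_force: [0.4, -9.4, 4.1]
gripper_width: 0.311
gripper_force: 30.1
time_s: 32.0
tcp_pos: [0.4655, -0.199, 0.035]
ee_rot: [[1.0, -0.015, 0.002], [-0.015, -1.0, -0.005], [0.002, 0.005, -1.0]]
wrist_force: [0.8, -21.0, 1.8]
gripper_width: 0.317
gripper_force: 30.1
time_s: 32.38
tcp_pos: [0.4655, -0.1989, 0.035]
ee_rot: [[1.0, -0.014, 0.002], [-0.014, -1.0, -0.007], [0.002, 0.007, -1.0]]
wrist_force: [0.8, -30.4, -1.1]
gripper_width: 0.31
gripper_force: 30.1
```

```bash
python3 -m jog '0.2 0 -6 0 0;0.2 0 0 0 0;0.58 0 0 0 0;0.58 0 0 0 0;0.58 0 0 0 0'; python3 -m jog '0.58 0 0 50 0;0 55 33 0 0;0 0 0 0 0;0 0 0 0 0;0 0 0 0 0';  python3 - <<'E'
from h import *
T=cap('top','t8.png');S=cap('side','s8.png')
c=T['pixels'];d=S['pixels']
a=np.hstack([cv2.resize(c[175:275,335:480],(435,300),interpolation=2),cv2.resize(d[120:250,310:450],(323,300))])
cv2.imwrite('pics/z8.png',a[...,::-1])
E
```

```text
time_s: 33.0
tcp_pos: [0.4639, -0.1993, 0.0335]
ee_rot: [[1.0, -0.016, -0.002], [-0.016, -1.0, 0.0], [-0.002, -0.0, -1.0]]
wrist_force: [-0.9, -0.6, -0.3]
gripper_width: 0.543
gripper_force: 0.0
time_s: 33.62
tcp_pos: [0.5167, -0.1679, 0.0834]
ee_rot: [[1.0, -0.017, -0.002], [-0.017, -1.0, 0.0], [-0.002, -0.0, -1.0]]
wrist_force: [-0.0, -0.2, -0.2]
gripper_width: 0.209
gripper_force: 0.0
```

View pics/z8.png

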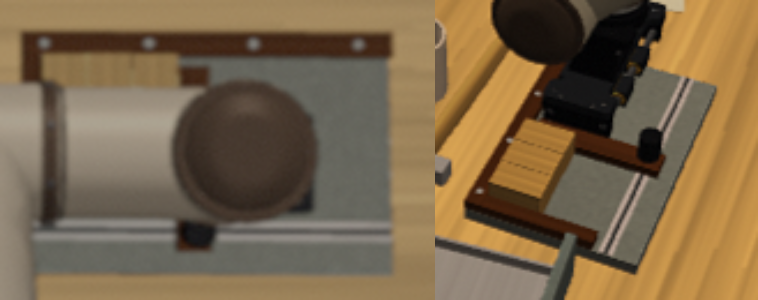

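The row is tight between the short fence and the stop. Now I'll seat the ends against the long fence.

```bash
python3 -m jog '0 0 0 -40 0;0 0 0 -20 0;0 0 0 0 0;0 10 0 0 0;0 8 0 0 0'; python3 -m jog '0 2 0 0 0;0 2 0 0 0;0 0 0 0 0'; python3 -m jog '0 2 0 0 0;0 2 0 0 0;0 0 0 0 0'; python3 -m jog '0 2 0 0 0;0 2 0 0 0;0 0 0 0 0'
```

```text
time_s: 34.35
tcp_pos: [0.5381, -0.1678, 0.0254]
ee_rot: [[1.0, -0.016, 0.003], [-0.016, -1.0, -0.0], [0.003, 0.0, -1.0]]
wrist_force: [-1.0, -1.1, 0.8]
gripper_width: 0.007
gripper_force: 1.8
time_s: 34.72
tcp_pos: [0.5379, -0.1676, 0.0241]
ee_rot: [[1.0, -0.017, -0.005], [-0.017, -1.0, 0.0], [-0.005, -0.0, -1.0]]
wrist_force: [-6.1, -0.4, 4.0]
gripper_width: 0.006
gripper_force: 2.8
time_s: 35.1
tcp_pos: [0.5378, -0.1677, 0.0239]
ee_rot: [[1.0, -0.017, -0.013], [-0.017, -1.0, 0.001], [-0.013, -0.001, -1.0]]
wrist_force: [-12.1, 1.0, 11.6]
gripper_width: 0.004
gripper_force: 6.4
time_s: 35.48
tcp_pos: [0.5376, -0.1677, 0.0237]
ee_rot: [[1.0, -0.018, -0.022], [-0.018, -1.0, 0.001], [-0.022, -0.001, -1.0]]
wrist_force: [-20.1, 1.8, 16.0]
gripper_width: 0.009
gripper_force: 9.9
```

```bash
python3 -m jog '0 -20 0 0 0;0 0 38 0 0;0 0 0 0 0; 0 10 0 0 0;0 4 0 0 0';python3 -m jog '0 2 0 0 0;0 2 0 0 0;0 0 0 0 0'; python3 -m jog '0 -18 0 0 0;0 0 38 0 0;0 0 0 0 0; 0 10 0 0 0;0 4 0 0 0'; python3 -m jog '0 2 0 0 0;0 2 0 0 0;0 0 0 0 0'
```

```text
time_s: 36.1
tcp_pos: [0.5384, -0.1301, 0.0234]
ee_rot: [[1.0, -0.018, -0.01], [-0.018, -1.0, 0.0], [-0.01, -0.0, -1.0]]
wrist_force: [-12.4, 2.6, 9.4]
gripper_width: 0.007
gripper_force: 6.0
time_s: 36.48
tcp_pos: [0.5382, -0.1303, 0.0229]
ee_rot: [[1.0, -0.019, -0.018], [-0.019, -1.0, 0.001], [-0.018, -0.0, -1.0]]
wrist_force: [-15.7, 3.9, 12.2]
gripper_width: 0.009
gripper_force: 7.6
time_s: 37.1
tcp_pos: [0.539, -0.0926, 0.0233]
ee_rot: [[1.0, -0.018, -0.009], [-0.018, -1.0, -0.0], [-0.009, 0.0, -1.0]]
wrist_force: [-11.3, 3.0, 8.3]
gripper_width: 0.005
gripper_force: 5.7
time_s: 37.48
tcp_pos: [0.5388, -0.0927, 0.023]
ee_rot: [[1.0, -0.019, -0.017], [-0.019, -1.0, -0.0], [-0.017, 0.0, -1.0]]
wrist_force: [-14.9, 3.9, 11.5]
gripper_width: 0.008
gripper_force: 7.4
```

```bash
python3 -m jog '0 -20 0 0 0;0.58 0 0 55 0;0.58 -31 -53 0 0; 0.58 -31 -53 0 0;0.58 0 0 0 0'; python3 - <<'E'
from h import *
print(((np.array([.4642,-.199,.034])-r.sense()['tcp_pos'])*1000).round(1), r.sense()['ee_rot'][0])
E
```

```text
time_s: 38.1
tcp_pos: [0.4627, -0.2011, 0.0791]
ee_rot: [[1.0, -0.023, 0.0], [-0.023, -1.0, -0.0], [0.0, 0.0, -1.0]]
wrist_force: [0.8, -0.1, 0.4]
gripper_width: 0.37
gripper_force: 0.0
[  1.5   2.1 -45.1] [ 9.99740525e-01 -2.27771721e-02  2.89204188e-04]
```

```bash
python3 -m jog '0.58 1.5 2 0 0.3;0.58 0 0 0 0;0.58 0 0 -25 0;0.58 0 0 -20 0;0.58 0 0 0 0'; python3 -m jog '0.2 0 0 0 0;0.2 0 0 0 0;0.2 0 0 0 0;0.2 0 0 0 0'; python3 -m jog '0.2 0 3 0 0;0.2 0 1 0 0;0.2 0 0 0 0';python3 -m jog '0.2 0 -3 0 0;0.2 0 0 0 0;0.58 0 0 0 0;0.58 0 0 0 0;0.58 0 0 0 0'
```

```text
time_s: 38.72
tcp_pos: [0.4652, -0.1947, 0.0327]
ee_rot: [[1.0, -0.009, -0.004], [-0.009, -1.0, 0.0], [-0.004, -0.0, -1.0]]
wrist_force: [-0.6, 0.2, -0.3]
gripper_width: 0.581
gripper_force: 0.0
time_s: 39.22
tcp_pos: [0.4666, -0.1991, 0.0349]
ee_rot: [[1.0, -0.009, 0.002], [-0.009, -1.0, -0.005], [0.002, 0.005, -1.0]]
wrist_force: [1.1, -19.4, -3.9]
gripper_width: 0.319
gripper_force: 30.1
time_s: 39.6
tcp_pos: [0.4666, -0.1989, 0.035]
ee_rot: [[1.0, -0.009, 0.002], [-0.009, -1.0, -0.009], [0.002, 0.009, -1.0]]
wrist_force: [0.3, -39.4, -10.3]
gripper_width: 0.314
gripper_force: 30.2
time_s: 40.22
tcp_pos: [0.4658, -0.1944, 0.0344]
ee_rot: [[1.0, -0.011, 0.001], [-0.011, -1.0, 0.0], [0.001, -0.0, -1.0]]
wrist_force: [-0.2, 0.2, 0.0]
gripper_width: 0.543
gripper_force: 0.0
```

```bash
python3 -m jog '0.58 0 0 60 0;0 0 0 60 0;0 -13 51 0 0;0 -13 51 0 0;0 -13 51 0 0'; python3 -m jog '0 -13 51 0 0;0 -13 52 0 0;0 -13 52 0 0;0 -13 52 0 0;0 0 0 0 0'; python3 -m jog '0 0 0 -40 0;0 0 0 -28 0;0 0 0 0 0'
```

```text
time_s: 40.85
tcp_pos: [0.4261, -0.0399, 0.1545]
ee_rot: [[1.0, -0.011, 0.001], [-0.011, -1.0, 0.001], [0.001, -0.001, -1.0]]
wrist_force: [0.6, 0.8, 1.0]
gripper_width: 0.212
gripper_force: 0.0
time_s: 41.48
tcp_pos: [0.3739, 0.1687, 0.1545]
ee_rot: [[1.0, -0.004, 0.001], [-0.004, -1.0, 0.001], [0.001, -0.001, -1.0]]
wrist_force: [0.9, -0.4, 0.6]
gripper_width: 0.008
gripper_force: 0.0
time_s: 41.85
tcp_pos: [0.3733, 0.1637, 0.0846]
ee_rot: [[1.0, -0.012, -0.004], [-0.012, -1.0, -0.004], [-0.004, 0.004, -1.0]]
wrist_force: [-0.1, 0.1, -0.6]
gripper_width: 0.003
gripper_force: 0.0
```

Next I push on the handle bar to shut the drawer.

```bash
python3 -m jog '0 15 1 0 0;0 20 1 0 0;0 28 2 0 0;0 28 2 0 0;0 28 2 0 0'; python3 -m jog '0 25 2 0 0;0 20 2 0 0;0 12 1 0 0;0 6 1 0 0;0 0 0 0 0'; python3 -m jog '0 3 0 0 0;0 2 0 0 0;0 0 0 0 0';python3 -m jog '0 2 0 0 0;0 2 0 0 0;0 0 0 0 0'
```

```text
time_s: 42.48
tcp_pos: [0.4957, 0.1737, 0.0874]
ee_rot: [[1.0, -0.011, 0.001], [-0.011, -1.0, 0.002], [0.001, -0.002, -1.0]]
wrist_force: [-1.9, 1.9, 0.9]
gripper_width: 0.005
gripper_force: 1.2
time_s: 43.1
tcp_pos: [0.5573, 0.1795, 0.0864]
ee_rot: [[1.0, -0.011, 0.001], [-0.011, -1.0, 0.001], [0.001, -0.001, -1.0]]
wrist_force: [0.2, -0.3, -1.0]
gripper_width: 0.004
gripper_force: 0.0
time_s: 43.48
tcp_pos: [0.5617, 0.1796, 0.0862]
ee_rot: [[1.0, -0.011, 0.0], [-0.011, -1.0, 0.0], [0.0, -0.0, -1.0]]
wrist_force: [-1.6, 1.0, 0.5]
gripper_width: 0.004
gripper_force: 0.4
time_s: 43.85
tcp_pos: [0.566, 0.1794, 0.086]
ee_rot: [[1.0, -0.011, 0.0], [-0.011, -1.0, 0.0], [0.0, -0.0, -1.0]]
wrist_force: [-0.3, 0.4, 0.2]
gripper_width: 0.003
gripper_force: 0.3
```

```bash
python3 -m jog '0 2 0 0 0;0 2 0 0 0;0 0 0 0 0'; python3 -m jog '0 2 0 0 0;0 2 0 0 0;0 0 0 0 0'; python3 -m jog '0 2 0 0 0;0 2 0 0 0;0 0 0 0 0'
```

```text
time_s: 44.22
tcp_pos: [0.5678, 0.1793, 0.0858]
ee_rot: [[1.0, -0.011, -0.004], [-0.011, -1.0, -0.001], [-0.004, 0.001, -1.0]]
wrist_force: [-6.8, 2.5, 3.4]
gripper_width: 0.005
gripper_force: 3.3
time_s: 44.6
tcp_pos: [0.5681, 0.1791, 0.0857]
ee_rot: [[1.0, -0.011, -0.011], [-0.011, -1.0, -0.002], [-0.011, 0.002, -1.0]]
wrist_force: [-16.7, 4.4, 9.6]
gripper_width: 0.007
gripper_force: 8.4
time_s: 44.98
tcp_pos: [0.5682, 0.179, 0.0856]
ee_rot: [[1.0, -0.011, -0.019], [-0.011, -1.0, -0.004], [-0.019, 0.004, -1.0]]
wrist_force: [-27.3, 8.4, 16.1]
gripper_width: 0.006
gripper_force: 13.6
```

Drawer is hard against its closed end. Retreat clear of everything and check.

```bash
python3 -m jog '0 -30 0 0 0;0 -40 0 0 0;0 -40 0 0 0;0 0 0 60 0;0 -30 60 40 0'; python3 -m jog '0 -20 60 0 0;0 -20 60 0 0;0 0 60 0 0;0 0 60 0 0;0 0 0 0 0'; python3 - <<'E'
from h import *
T=cap('top','t9.png');S=cap('side','s9.png')
for b,v in blocks(T,(340,180,480,247)): print('T',[x if not hasattr(x,'round') else x.round(4) for x in rectinfo(T,b,.056)])
c=T['pixels'];d=S['pixels']
a=np.vstack([np.hstack([cv2.resize(c[175:250,340:440],(400,300),interpolation=2),cv2.resize(d[120:250,310:450],(400,300))]),np.hstack([cv2.resize(c[90:240,170:370],(400,300)),cv2.resize(d[160:350,160:413],(400,300))])])
cv2.imwrite('pics/z9.png',a[...,::-1])
E
```

```text
time_s: 45.6
tcp_pos: [0.4453, 0.2267, 0.1809]
ee_rot: [[1.0, -0.015, 0.004], [-0.015, -1.0, 0.002], [0.004, -0.002, -1.0]]
wrist_force: [0.7, 0.9, -0.4]
gripper_width: 0.007
gripper_force: 0.0
time_s: 46.22
tcp_pos: [0.4042, 0.4697, 0.1768]
ee_rot: [[1.0, -0.008, 0.001], [-0.008, -1.0, 0.0], [0.001, -0.0, -1.0]]
wrist_force: [0.8, -1.1, -0.1]
gripper_width: 0.006
gripper_force: 0.0
T [array([ 0.5615, -0.2227]), np.float64(89.3601), [np.float64(0.3548766315255221), np.float64(0.1689546337229159)]]
```

View pics/z9.png

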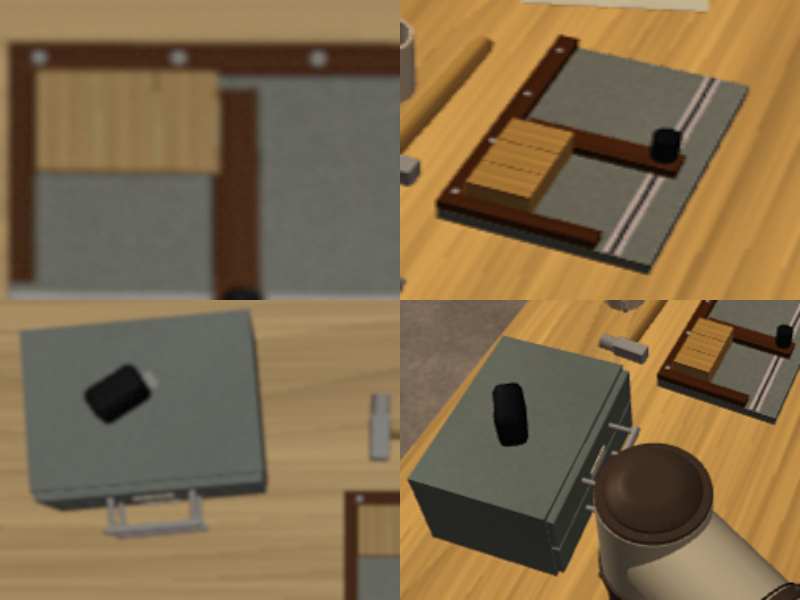

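The final views show the three blocks in one tight row in the corner with the stop against them. The drawer is shut, and the tape, mug and hammer are where they were.

```bash
python3 -c "from station import r; print(r.finish_job())"
```

```text
the job is handed in; nothing more can be done
None
```

The job is handed in: the three drawer blocks (none lay loose on the board) are in one tight row from the fence corner, with the end stop against the last one, the top drawer shut, and the mug, tape measure and hammer untouched.

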